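# Stack and latch a hygrometer salt test in its spring clamp

## Task

Set up the hygrometer's salt test in the spring clamp: put the blue salt cartridge squarely down on the clamp's floor between the corner guides, then the orange spacer squarely on it, then the hygrometer on top with its dial up, one part at a time and set down rather than dropped. Press the hygrometer down until both brass latches have snapped in over its rim and hold the stack, then let go. Keep the cartridge level, because it holds salt paste, and leave the other things on the bench where they are.

Things in the scene. Friction and masses are not known exactly. Their poses are not given: they have to be found in the camera images.
- clamp: fixed spring clamp: aluminium base 152 (x) x 104 (y) x 16 high, four black L-shaped corner guides round a floating floor, and on the +x and -x sides grey latch housings (99 high, 37 to 61 from the centre) with red pull knobs (ends 81 out). Origin on the table under its centre, z up, x along the line of the two latches
- clamp_mouth (a point): centre of the mouth between the corner guides, 76 above the table, axes as the clamp's. Inside, the guides make a square pocket 52.4 wide along x and y, upright up to 68, flaring 3.5 a side from there to 76; they centre a 60 round with 1.5 play. The middle 35 of the +y and -y sides is open, so fingers can go in there down to the base (16)
- clamp_seat (a point): centre of the top of the clamp's floor when nothing presses on it, 26 above the table; axes as the clamp's
- clamp_floor (a joint): sinking of the aluminium floor plate (46 x 46) on its springs, m: 0 at rest (it stays so under the stack's weight), 0.0045 at its stop; 4 N starts it, 9 N bottoms it. A latched stack keeps it about 0.0025 down
- latch_far (a joint): brass bolt on the clamp's +x side, m: 0 sprung fully in (tip 26.5 from the centre line, 3.5 over a centred hygrometer's rim), grows to 0.009 when pushed back outward. Flat underside 80.5 above the table, 14 wide, steep bevel on top from 82 to 94: the hygrometer going down pushes it back (a few N)
- latch_near (a joint): the same bolt on the clamp's -x side
- cartridge: blue square salt cartridge with white membrane on top, 50 x 50 x 24 high; origin at the centre of its underside, z up, x and y along its sides. It goes onto the clamp floor (its top then 50 above the table)
- spacer: orange square open grid frame with black gasket cords, 50 x 50 x 14 high; origin at the centre of its underside, z up, x and y along its sides; either face may be up. On the cartridge its top is 64 above the table
- gauge: round dial hygrometer, grey rim, pale dial, 60 diameter, 19 high, dial up; origin at the centre of its underside, z up. Laid on the spacer its top is 83 above the table; latched, 80.5
- dropper: amber glass dropper bottle with black teat, upright, 33 x 34 x 102 mm; bystander; origin at its underside's centre
- tweezers: steel tweezers lying flat, 164 x 14 x 11 mm; bystander; origin at its underside's centre
- marker: black felt pen lying flat, 135 x 14 x 15 mm; bystander; origin at its underside's centre
- label_roll: roll of blank cream labels with brown core, 55 x 55 x 25 mm; bystander; origin at its underside's centre
- cup_open: empty translucent food cup, 89 x 89 x 60 mm; bystander; origin at its underside's centre
Things that resemble listed ones, but are neither listed nor needed, are in the scene too. Leave any black or turquoise look-alike of the cartridge alone.

How it is judged:
By the outcome, as a careful person would: the job done as asked, in the order asked, and still so for the second after the job is handed in, with the robot touching nothing.
It also fails if it takes over 72 s, if anything falls off the work surface, if the arm or the gripper's body presses on something with over 40 N, if the wrist force passes 120 N, or if a joint passes its speed limit or range.

## Robot

A 6-joint arm with a two-finger parallel gripper is mounted at the origin on a cart in front of the work surface, level with it; the furniture and walls round the work are solid. World frame = base frame: x ahead of the robot, y to its left, z up, the work surface at z = 0. Lengths are in m, angles in rad, forces in N, time in s.
With the tool pointing down it reaches from about 0.35 to 0.775 m from the base axis. Payload 7.3 kg.
Tool frame: the origin (TCP) lies at the very end of the fingers, on their centre line; the grasp point (between the pads) lies 19 mm behind it; z points along the fingers, y is the line along which they close (so a half turn about z gives the same grasp; the last joint's range is limited). The gripper opens to 92 mm and grips with 3 to 60 N. Pads are 19 mm wide; open, the fingers measure 130 mm over their backs; the gripper's body (75 mm by 190 mm) begins 47 mm behind the grasp point.
Start: joints at [-1.456, 0.342, 1.524, -0, 1.275, -0.146], TCP at [0.135, -0.507, 0.227] pointing down, gripper open.
Joint ranges: [-2.53, 2.53], [-0.77, 2.02], [0.04, 2.7], [-1, 4.14], [0.28, 2.66], [-3.11, 3.11]. Speed limits (rad/s): [2.57, 2.57, 3.14, 3.14, 3.14, 3.14].

## Interface

Orientations are given as [roll, pitch, yaw] about the fixed x, y, z axes, in that order (R = Rz(yaw) Ry(pitch) Rx(roll)).
In Python, from cell import telemetry, eyes, job gives the robot as it stands.
- The arm moves only by the tool apply_moves, never from a script. Its arguments are lists of equal length, an entry for each row: "delta_pos": the shift along the world's x, y, z each as a share of 0.4 m, from -1 to 1, a list of three; "dr": the turn, a rotation vector about the world's x, y, z each as a share of 0.5 rad, from -1 to 1, a list of three; "jaw": the opening, from 0 (shut) to 1 (fully open). A call has 1 to 8 rows; each row is the pose to reach, as a shift and turn from the pose commanded when the call began; what a row does not reach only later rows make up. A row lasts 1/12 s, in which the tool goes at most 41.7 mm and 7.16 degrees, less where a joint would pass 70% of its speed; a pose out of reach is approached as far as the arm can. A call with a number of a shift or a turn outside -1 to 1 is refused whole. A call with a gripper value outside its range is refused whole. The fingers move at their own pace and stop on an object; "force" is the grip in N (left out, the last holds). Time passes only in rows, so rows that repeat a pose let the fingers close. It gives the time, the measured TCP pose, the force, the opening and the grip force at its end, in the units of the state.
- telemetry.observe(): the state, without advancing time (a new reading comes with each control period).
- eyes.read_camera(name): name is "scene" or "side" or "wrist"; returns the picture (480x640x3 uint8, red, green, blue); there is no depth.
- eyes.camera_model(name): a dict with "vertical_fov" (degrees; the focal length in pixels is half the picture's height over the tangent of half this angle, whatever the lens; pixels are square), "cx", "cy" (the principal point, pixels), "rvec" (rotation vector, rad) and "tvec" (3), from world to camera coordinates, as OpenCV has them; the wrist camera has in their place "hand_eye" (4x4, takes a point from camera to tool coordinates, whose origin is the TCP and whose axes are the flange's). Camera axes: x right, y down, z forward; pixel columns grow to the right and rows downward; lengths in m; the calibration is good to about 2 mm. A picture is of the moment at which its call begins: read the wrist's pose just before it. camera_model takes no time and is no camera call.
- job.hand_in(): hands the job in; it is judged then, once.
The state is a dict: "time": time; "qpos": joint angles; "qvel": joint speeds; "joint_efforts": joint torques, N m; "tool_pos": TCP position; "tool_rot": TCP orientation; "contact_force": force on the tool from outside, world axes, zero at the start; "torque": the same for the moment, N m; "opening": finger opening in m; "grip_force": force on a finger pad.
Only numpy, scipy, OpenCV 4.12 (cv2) and the standard library are available. Lean on these libraries where they do the work, as an engineer would, in place of code of your own. Each camera call takes 0.05 s, during which the arm holds its last target. There are 200 camera calls.

## Working session

There is one attempt and no reset: what is moved stays moved. The work goes in short steps, Python scripts to look and compute and a tool call to move; the robot and the scene stay as the last step left them, time stands still between calls to the robot, and variables do not carry over. Pictures are saved under pics/ and viewed, at most 10 in all, crops included, and the job is handed in when it is done.

Besides the shell and the picture viewer there is one more tool, called after "Emit:" by a JSON object that holds its "op" and its "data", one argument or row to a line. apply_moves: Moves the arm, as the interface text tells. Its arguments: {"type":"object","properties":{"delta_pos":{"type":"array"},"dr":{"type":"array"},"jaw":{"type":"array"},"force":{"type":"number"}},"required":["delta_pos","dr","jaw"]}

```bash
ls; mkdir -p pics; cat > h.py <<'E'
import numpy as np, cv2
from cell import telemetry, eyes, job
from scipy.spatial.transform import Rotation as R
def K(m):
    f=240/np.tan(np.radians(m["vertical_fov"])/2); return np.array([[f,0,m["cx"]],[0,f,m["cy"]],[0,0,1.]])
def pose(name,st=None):
    "camera-to-world R,t"
    m=eyes.camera_model(name)
    if "hand_eye" in m:
        st=st or telemetry.observe(); X=np.eye(4); X[:3,:3]=R.from_euler('xyz',st["tool_rot"]).as_matrix(); X[:3,3]=st["tool_pos"]
        X=X@np.array(m["hand_eye"]); return K(m),X[:3,:3],X[:3,3],m
    Rw=cv2.Rodrigues(np.array(m["rvec"],float))[0]; return K(m),Rw.T,-Rw.T@np.array(m["tvec"]).ravel(),m
def px2w(P,uv,z):
    k,Rc,t,m=P; d=Rc@np.linalg.inv(k)@np.array([uv[0],uv[1],1.]); return t+d*(z-t[2])/d[2]
def w2px(P,X):
    k,Rc,t,m=P; c=(np.atleast_2d(X)-t)@Rc; p=c@k.T; return p[:,:2]/p[:,2:]
E
python3 - <<'E'
from h import *
for n in ("scene","side","wrist"):
    st=telemetry.observe(); im=eyes.read_camera(n); cv2.imwrite(f"pics/{n}0.png",im[:,:,::-1]); P=pose(n,st); print(n,P[2],P[1][:,2],P[3])
print(telemetry.observe())
E
```

```text
pics
scene [-0.06035754  0.71586986  0.91050991] [ 0.41958593 -0.57849446 -0.69949396] {'vertical_fov': 49.07139317372195, 'cx': 331.6593857047374, 'cy': 238.40846291669808, 'rvec': array([ 0.86375228, -2.55912232,  1.08435596]), 'tvec': array([0.36616121, 0.22921977, 1.07634811])}
side [ 0.02012917 -1.07204371  0.78120852] [ 0.30955877  0.80484205 -0.50636216] {'vertical_fov': 46.310607751450426, 'cx': 326.65698144424476, 'cy': 243.20222589675262, 'rvec': array([ 2.07109012, -0.39779936,  0.21306859]), 'tvec': array([-0.40149585,  0.17562231,  1.25216913])}
wrist [ 0.2160434  -0.48570863  0.38468338] [-0.29879142 -0.07822334 -0.95110714] {'vertical_fov': 69.15352598450173, 'cx': 319.3615696520892, 'cy': 238.96995248984706, 'hand_eye': array([[ 1.80085092e-06, -9.51039244e-01, -3.09070149e-01,
         8.34438426e-02],
       [ 9.99999979e-01,  6.52071519e-05, -1.94822146e-04,
         1.19864119e-04],
       [ 2.05437090e-04, -3.09070142e-01,  9.51039224e-01,
        -1.58547594e-01],
       [ 0.00000000e+00,  0.00000000e+00,  0.00000000e+00,
         1.00000000e+00]])}
{'time': 0.15, 'qpos': array([-1.45597942e+00,  3.42552293e-01,  1.52476659e+00, -6.44424439e-07,
        1.27538369e+00, -1.46003626e-01]), 'qvel': array([-0.00022762, -0.0032839 , -0.00401238,  0.0020626 ,  0.00212009,
        0.00044958]), 'joint_efforts': array([ 2.22119867e-03, -4.31469548e+01, -2.44354552e+01,  7.17832753e-02,
        5.37098909e-02, -8.36678737e-05]), 'tool_pos': array([ 0.13536989, -0.50695135,  0.22622082]), 'tool_rot': array([-3.14049445e+00, -1.60867284e-04,  2.60820635e-01]), 'contact_force': array([-0.46714649,  0.50988038,  0.46487149]), 'torque': array([ 0.01763785, -0.05510928, -0.00184035]), 'grip_force': 0.0, 'opening': 0.09132922738508897}
```

View pics/scene0.png

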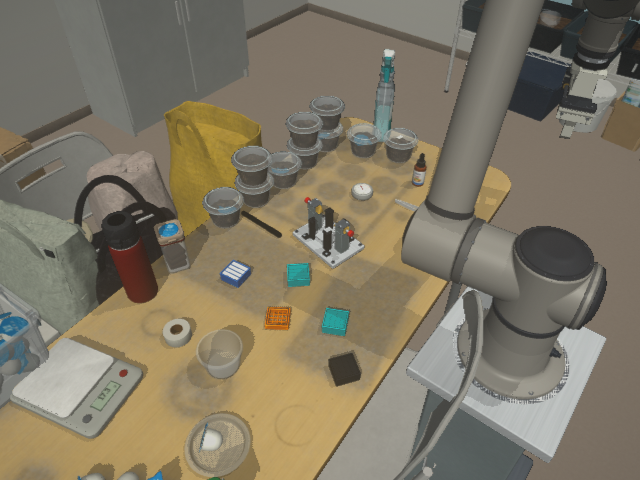

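View pics/side0.png

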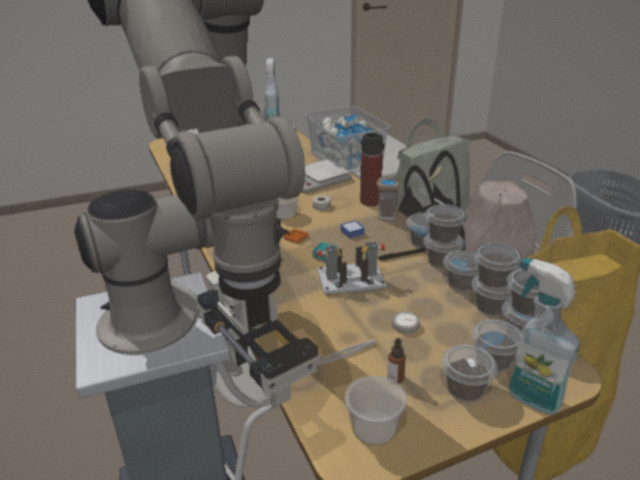

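Scene: gauge (362,191), clamp (328,240), blue cartridge (236,273), orange spacer (278,318). The cartridge look-alikes are turquoise at (298,274) and (335,320), and black at (345,367). The clamp latches run roughly from (313,210) to (345,237). In the side view the gauge is at (405,322), the clamp at (350,270), the cartridge at (352,229) and the spacer at (295,236).

```bash
python3 - <<'E'
from h import *
P=pose("scene"); im=cv2.imread("pics/scene0.png")
for n,uv,z in [("gauge",(362,188),.019),("clampbase",(328,243),.016),("cart",(236,272),.024),("spacer",(278,317),.014),("turq1",(298,272),.024),("turq2",(335,319),.024),("black",(345,367),.02),("roll",(177,330),.025),("cup",(220,350),.03),("drop",(420,170),.05)]:
    p=px2w(P,uv,z); print(n,p.round(3),np.hypot(*p[:2]).round(3))
S=pose("side")
for n,uv,z in [("gauge",(405,320),.019),("cart",(352,228),.024),("spacer",(296,236),.014)]: print(n,px2w(S,uv,z).round(3))
c=cv2.resize(im[165:365,200:400],None,fx=3,fy=3,interpolation=cv2.INTER_CUBIC); cv2.imwrite("pics/c1.png",c)
E
```

```text
gauge [ 0.526 -0.227  0.019] 0.573
clampbase [ 0.474 -0.006  0.016] 0.474
cart [0.577 0.202 0.024] 0.611
spacer [0.424 0.234 0.014] 0.485
turq1 [0.466 0.116 0.024] 0.481
turq2 [0.322 0.17  0.024] 0.364
black [0.239 0.248 0.02 ] 0.345
roll [0.559 0.389 0.025] 0.681
cup [0.453 0.372 0.03 ] 0.586
drop [ 0.426 -0.355  0.05 ] 0.554
gauge [ 0.523 -0.232  0.019]
cart [0.579 0.183 0.024]
spacer [0.425 0.216 0.014]
```

View pics/c1.png

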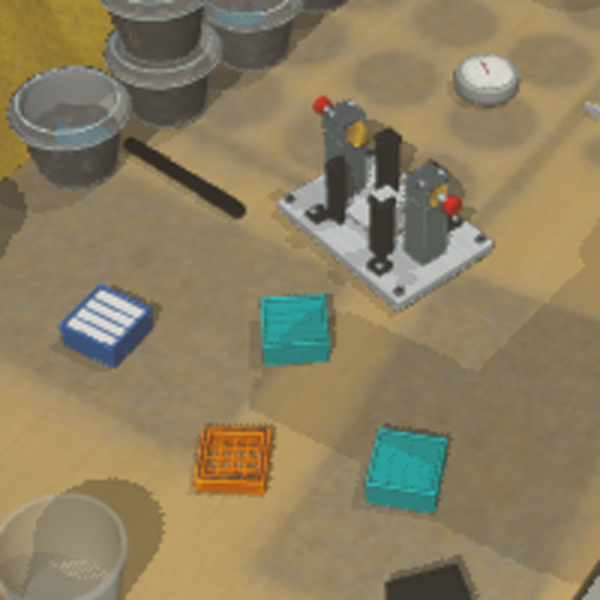

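The crop confirms the choice: the only blue box with a white striped membrane is at scene (236,273). The two turquoise boxes and the black one are the look-alikes. Next I measure from above with the wrist camera.

Emit:
{"op": "apply_moves", "data": {
  "delta_pos": [
    [0.65, 0.5, 0],
    [0.65, 0.5, 0],
    [0.65, 0.5, 0],
    [0.65, 0.5, 0],
    [0.65, 0.5, 0],
    [0.65, 0.5, 0],
    [0.65, 0.5, 0],
    [0.65, 0.5, 0]
  ],
  "dr": [
    [0, 0, 0],
    [0, 0, 0],
    [0, 0, 0],
    [0, 0, 0],
    [0, 0, 0],
    [0, 0, 0],
    [0, 0, 0],
    [0, 0, 0]
  ],
  "jaw": [1, 1, 1, 1, 1, 1, 1, 1]
}}

```text
time: 0.82
tool_pos: [0.397, -0.3052, 0.2267]
tool_rot: [-3.141, -0.0, 0.261]
contact_force: [1.6, -0.9, 0.5]
opening: 0.0919
grip_force: 0.0
```

Emit:
{"op": "apply_moves", "data": {
  "delta_pos": [
    [0.2, 0.5, 0],
    [0.2, 0.5, 0],
    [0.2, 0.5, 0],
    [0.2, 0.5, 0],
    [0.2, 0.5, 0],
    [0.2, 0.5, 0],
    [0.2, 0.5, 0],
    [0.2, 0.5, 0]
  ],
  "dr": [
    [0, 0, 0],
    [0, 0, 0],
    [0, 0, 0],
    [0, 0, 0],
    [0, 0, 0],
    [0, 0, 0],
    [0, 0, 0],
    [0, 0, 0]
  ],
  "jaw": [1, 1, 1, 1, 1, 1, 1, 1]
}}

```text
time: 1.48
tool_pos: [0.4752, -0.1074, 0.2265]
tool_rot: [3.141, 0.001, 0.262]
contact_force: [-0.6, -0.5, -0.2]
opening: 0.0922
grip_force: 0.0
```

```bash
python3 - <<'E'
from h import *
st=telemetry.observe(); im=eyes.read_camera("wrist"); cv2.imwrite("pics/w1.png",im[:,:,::-1]); np.save("pics/w1.npy",np.r_[st["tool_pos"],st["tool_rot"]]); print(st["time"],st["tool_pos"],st["tool_rot"],st["contact_force"])
E
```

```text
1.4833 [ 0.47523184 -0.10743481  0.2265267 ] [3.14125995e+00 7.56789137e-04 2.62257106e-01] [-0.55256668 -0.51496826 -0.21763772]
```

View pics/w1.png

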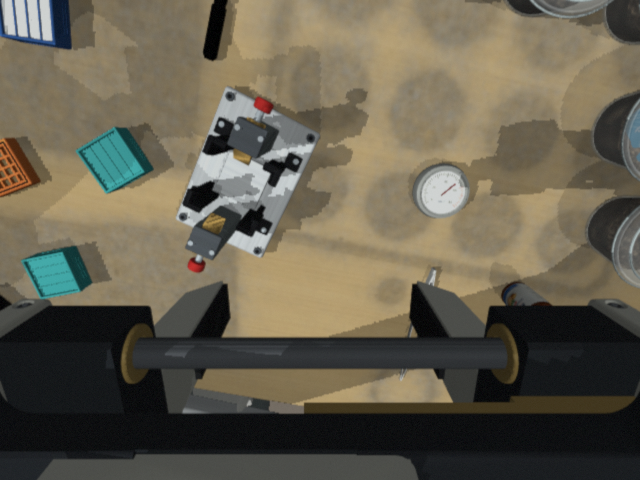

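Wrist view: clamp at (248,172) with its red knobs at (263,104) and (196,265), so the latch axis runs between them. Gauge at (441,190), tweezers at (420,320), turquoise look-alikes at left, spacer (10,165) and cartridge (35,20) partly in view.

```bash
python3 - <<'E'
from h import *
v=np.load("pics/w1.npy"); P=pose("wrist",dict(tool_pos=v[:3],tool_rot=v[3:]))
im=cv2.imread("pics/w1.png"); hsv=cv2.cvtColor(im,cv2.COLOR_BGR2HSV)
print("gauge",px2w(P,(441,190),.019).round(4))
C=[px2w(P,c,.016)[:2] for c in [(226,87),(321,136),(263,257),(178,217)]]; C=np.array(C); print(C.round(4),C.mean(0),[np.linalg.norm(C[i]-C[i-1]).round(3) for i in range(4)])
S=np.array([px2w(P,c,.016)[:2] for c in [(231,97),(312,138),(258,250),(184,215)]]);print("screws",S.mean(0))
d=C[0]+C[1]-C[2]-C[3]; print("x axis yaw",np.degrees(np.arctan2(d[1],d[0])))
d=S[0]+S[1]-S[2]-S[3]; print("x axis yaw",np.degrees(np.arctan2(d[1],d[0])))
E
```

```text
gauge [ 0.5267 -0.2269  0.019 ]
[[ 0.5669  0.0114]
 [ 0.5466 -0.0901]
 [ 0.4025 -0.0609]
 [ 0.4242  0.0386]] [ 0.48505066 -0.02526707] [np.float64(0.145), np.float64(0.103), np.float64(0.147), np.float64(0.102)]
screws [ 0.48475114 -0.02447228]
x axis yaw -11.13139487473685
x axis yaw -11.902006700514557
```

Emit:
{"op": "apply_moves", "data": {
  "delta_pos": [
    [-0.125, 0.24, 0],
    [-0.125, 0.24, 0],
    [-0.125, 0.24, 0],
    [-0.125, 0.24, 0],
    [-0.125, 0.24, 0],
    [-0.125, 0.24, 0],
    [-0.125, 0.24, 0]
  ],
  "dr": [
    [0, 0, -0.924],
    [0, 0, -0.924],
    [0, 0, -0.924],
    [0, 0, -0.924],
    [0, 0, -0.924],
    [0, 0, -0.924],
    [0, 0, -0.924]
  ],
  "jaw": [1, 1, 1, 1, 1, 1, 1]
}}

```text
time: 2.12
tool_pos: [0.4258, -0.0127, 0.2268]
tool_rot: [3.141, -0.0, -0.201]
contact_force: [-0.4, 0.4, -0.1]
opening: 0.0921
grip_force: 0.0
```

```bash
cat >> h.py <<'E'
def snap(tag):
    st=telemetry.observe(); im=eyes.read_camera("wrist"); cv2.imwrite(f"pics/{tag}.png",im[:,:,::-1]); np.save(f"pics/{tag}.npy",np.r_[st["tool_pos"],st["tool_rot"]]); print(st["time"],st["tool_pos"].round(4),st["tool_rot"].round(4)); return load(tag)
def load(tag):
    v=np.load(f"pics/{tag}.npy"); return pose("wrist",dict(tool_pos=v[:3],tool_rot=v[3:])),cv2.imread(f"pics/{tag}.png")
E
python3 - <<'E'
from h import *
P,im=snap("w2")
c=cv2.resize(im[40:290,140:490],None,fx=2.2,fy=2.2,interpolation=cv2.INTER_CUBIC); cv2.imwrite("pics/w2c.png",c)
E
```

```text
2.1167 [ 0.4258 -0.0127  0.2268] [ 3.1412e+00 -3.0000e-04 -2.0070e-01]
```

View pics/w2c.png

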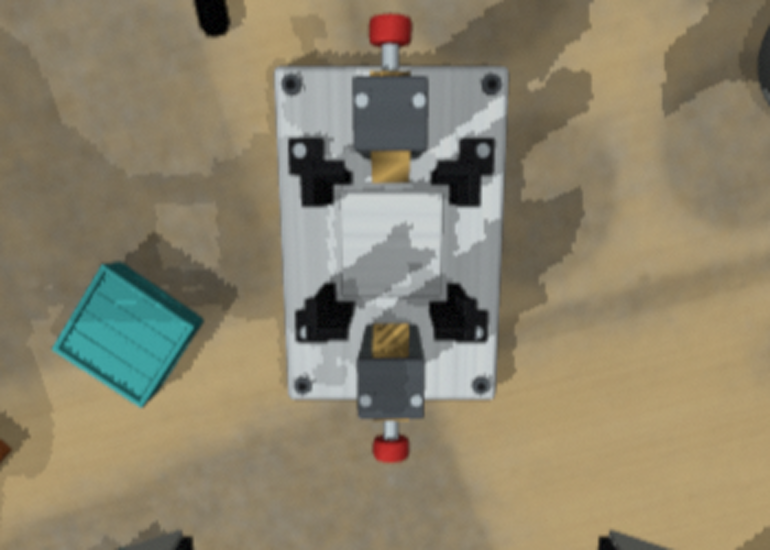

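The clamp appears upright in the crop: base corners (276,67), (507,67), (494,398), (290,399). The floor plate spans about (338,190)–(445,300), and the housing-top screws are at (362,101), (418,101), (366,401), (416,401).

```bash
python3 - <<'E'
from h import *
P,im=load("w2")
f=lambda p,z: px2w(P,(p[0]/2.2+140-.27,p[1]/2.2+40-.27),z)[:2]
def rep(n,pts,z):
    C=np.array([f(p,z) for p in pts]); d=C[0]+C[1]-C[2]-C[3]
    print(n,C.mean(0).round(4),"yaw",np.arctan2(d[1],d[0]).round(4),[np.linalg.norm(C[i]-C[i-1]).round(4) for i in range(4)])
rep("base",[(276,67),(507,67),(494,398),(290,399)],.016)
rep("basescrew",[(292,84),(491,84),(480,385),(302,385)],.016)
rep("hscrew",[(362,101),(418,101),(416,401),(366,401)],.099)
rep("plate",[(336,187),(447,187),(443,300),(338,300)],.026)
# reproject model
c=np.array([.4865,-.026]); 
E
```

```text
base [ 0.4843 -0.0235] yaw -0.2006 [np.float64(0.1504), np.float64(0.1012), np.float64(0.1499), np.float64(0.1017)]
basescrew [ 0.4844 -0.0233] yaw -0.204 [np.float64(0.1364), np.float64(0.0877), np.float64(0.1364), np.float64(0.0882)]
hscrew [ 0.4839 -0.0233] yaw -0.1992 [np.float64(0.1068), np.float64(0.0193), np.float64(0.1068), np.float64(0.0193)]
plate [ 0.4845 -0.0232] yaw -0.2115 [np.float64(0.05), np.float64(0.0495), np.float64(0.05), np.float64(0.0489)]
```

Emit:
{"op": "apply_moves", "data": {
  "delta_pos": [
    [0.0, 0.525, 0],
    [0.0, 0.525, 0],
    [0.0, 0.525, 0],
    [0.0, 0.525, 0],
    [0.0, 0.525, 0],
    [0.0, 0.525, 0],
    [0.0, 0.525, 0]
  ],
  "dr": [
    [0, 0, 0],
    [0, 0, 0],
    [0, 0, 0],
    [0, 0, 0],
    [0, 0, 0],
    [0, 0, 0],
    [0, 0, 0]
  ],
  "jaw": [1, 1, 1, 1, 1, 1, 1]
}}

```text
time: 2.75
tool_pos: [0.4255, 0.2001, 0.2262]
tool_rot: [3.141, 0.001, -0.197]
contact_force: [0.4, -0.2, 0.2]
opening: 0.0916
grip_force: 0.0
```

```bash
python3 - <<'E'
from h import *
P,im=snap("w3"); hsv=cv2.cvtColor(im,cv2.COLOR_BGR2HSV)
for n,lo,hi in [("blue",(105,90,40),(130,255,255)),("orange",(3,150,100),(16,255,255))]:
    m=cv2.inRange(hsv,lo,hi); m=cv2.morphologyEx(m,cv2.MORPH_CLOSE,np.ones((9,9)))
    for c in cv2.findContours(m,0,2)[0]:
        if cv2.contourArea(c)>600: print(n,cv2.contourArea(c),cv2.boundingRect(c),cv2.minAreaRect(c))
E
```

```text
2.75 [0.4255 0.2001 0.2262] [ 3.1411e+00  6.0000e-04 -1.9650e-01]
blue 3281.5 (256, 6, 68, 76) ((291.20001220703125, 44.10000228881836), (64.19422912597656, 54.7073974609375), 71.56504821777344)
orange 1959.5 (262, 179, 63, 61) ((292.5642395019531, 209.87667846679688), (45.65861129760742, 45.12369918823242), 43.451839447021484)
```

View pics/w3.png

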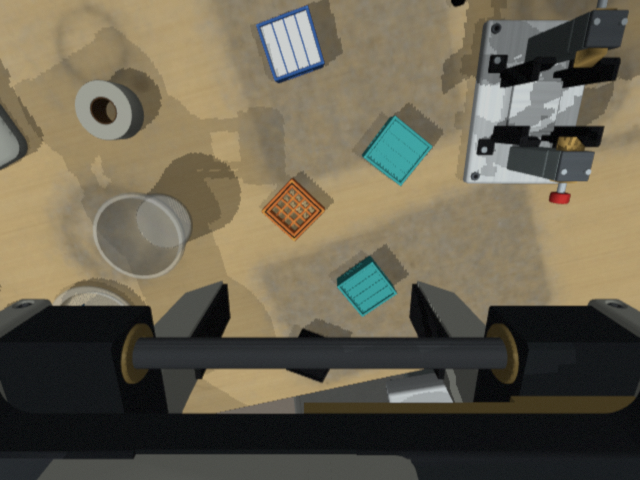

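Wrist view: cartridge at (291,44), tilted about 17° in the picture. Spacer at (293,209), a diamond about 45° to the tool. Turquoise decoys at (397,150) and (366,285), black at (310,353), clamp at right.

```bash
python3 - <<'E'
from h import *
from scipy.optimize import least_squares
P,im=load("w3"); hsv=cv2.cvtColor(im,cv2.COLOR_BGR2HSV)
def hull_model(p,h):
    c,s=np.cos(p[2]),np.sin(p[2]); X=[]
    for z in (0,h):
        for a,b in ((-1,-1),(1,-1),(1,1),(-1,1)): X.append([p[0]+.025*(a*c-b*s),p[1]+.025*(a*s+b*c),z])
    return cv2.convexHull(w2px(P,np.array(X)).astype(np.float32))
for n,lo,hi,h,z0,uv in [("cart",(100,70,30),(135,255,255),.024,.3,(291,44)),("spacer",(3,150,100),(16,255,255),.014,.6,(293,209))]:
    m=cv2.inRange(hsv,lo,hi); m=cv2.morphologyEx(m,cv2.MORPH_CLOSE,np.ones((9,9)))
    H=cv2.convexHull(max(cv2.findContours(m,0,2)[0],key=cv2.contourArea)).astype(float)[:,0]
    # dense hull sampling
    L=np.vstack([np.linspace(H[i-1],H[i],6)[1:] for i in range(len(H))])
    best=None; x0=px2w(P,uv,h)
    for yaw in np.arange(-.7,.8,.2):
        r=least_squares(lambda p:[cv2.pointPolygonTest(hull_model(p,h),(float(q[0]),float(q[1])),True) for q in L],[x0[0],x0[1],yaw],loss="soft_l1",diff_step=1e-3)
        if best is None or r.cost<best.cost: best=r
    p=best.x; print(n,p.round(4),"yaw deg",np.degrees(p[2]).round(1),"rms px",np.sqrt(np.mean(best.fun**2)).round(2), "x0",x0.round(4)); print(hull_model(p,h)[:,0].round(0).tolist())
E
```

```text
cart [0.5836 0.1955 0.1329] yaw deg 7.6 rms px 0.74 x0 [0.5827 0.1949 0.024 ]
[[325.0, 62.0], [324.0, 66.0], [278.0, 84.0], [275.0, 81.0], [255.0, 24.0], [307.0, 3.0]]
spacer [0.4261 0.2298 0.6557] yaw deg 37.6 rms px 1.02 x0 [0.4283 0.2282 0.014 ]
[[324.0, 209.0], [295.0, 242.0], [260.0, 213.0], [262.0, 210.0], [290.0, 177.0], [324.0, 206.0]]
```

Emit:
{"op": "apply_moves", "data": {
  "delta_pos": [
    [0.395, -0.011, 0],
    [0.395, -0.011, 0],
    [0.395, -0.011, -0.1],
    [0.395, -0.011, -0.3],
    [0.395, -0.011, -0.365],
    [0.395, -0.011, -0.365],
    [0.395, -0.011, -0.365],
    [0.395, -0.011, -0.365]
  ],
  "dr": [
    [0, 0, 0.666],
    [0, 0, 0.666],
    [0, 0, 0.666],
    [0, 0, 0.666],
    [0, 0, 0.666],
    [0, 0, 0.666],
    [0, 0, 0.666],
    [0, 0, 0.666]
  ],
  "jaw": [1, 1, 1, 1, 1, 1, 1, 1]
}}

```text
time: 3.47
tool_pos: [0.5822, 0.1916, 0.0776]
tool_rot: [3.141, 0.007, 0.129]
contact_force: [-0.9, -0.3, 0.4]
opening: 0.0923
grip_force: 0.0
```

```bash
python3 - <<'E'
from h import *
P,im=snap("w4")
cv2.imwrite("pics/w4c.png",im)
E
```

```text
3.4667 [0.5822 0.1916 0.0776] [3.1408 0.0071 0.1292]
```

View pics/w4c.png

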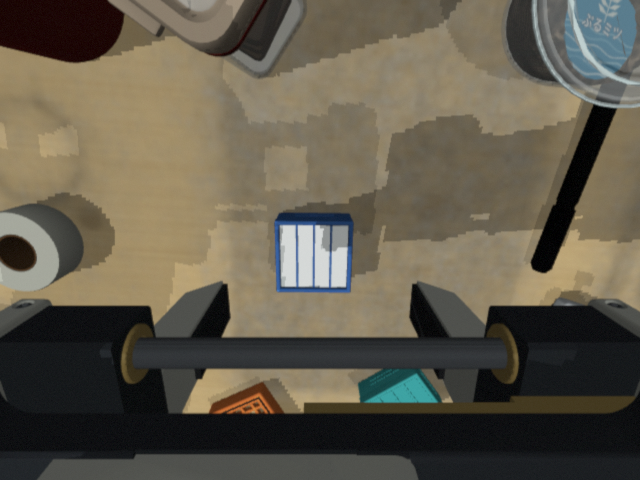

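The cartridge sits between the fingers and square to them, with its top face about (274,218)–(351,293).

```bash
cat >> h.py <<'E'
from scipy.optimize import least_squares
def fitbox(P,im,lo,hi,h,x0,yaw0,roi,half=.025):
    def hm(p):
        c,s=np.cos(p[2]),np.sin(p[2]); X=[[p[0]+half*(a*c-b*s),p[1]+half*(a*s+b*c),z] for z in (x0[2],x0[2]+h) for a,b in ((-1,-1),(1,-1),(1,1),(-1,1))]
        return cv2.convexHull(w2px(P,np.array(X)).astype(np.float32))
    m=cv2.inRange(cv2.cvtColor(im,cv2.COLOR_BGR2HSV),lo,hi); k=np.zeros_like(m); k[roi[1]:roi[3],roi[0]:roi[2]]=1
    m=cv2.morphologyEx(m*k,cv2.MORPH_CLOSE,np.ones((15,15)))
    H=cv2.convexHull(max(cv2.findContours(m,0,2)[0],key=cv2.contourArea)).astype(float)[:,0]
    L=np.vstack([np.linspace(H[i-1],H[i],6)[1:] for i in range(len(H))])
    r=least_squares(lambda p:[cv2.pointPolygonTest(hm(p),(float(q[0]),float(q[1])),True) for q in L],[x0[0],x0[1],yaw0],loss="soft_l1",diff_step=1e-3)
    print("box",r.x.round(4),"rms",np.sqrt(np.mean(r.fun**2)).round(2),hm(r.x)[:,0].round(0).tolist(),cv2.boundingRect(H.astype(np.int32))); return r.x
E
python3 - <<'E'
from h import *
P,im=load("w4")
fitbox(P,im,(100,70,30),(135,255,255),.024,[.5835,.1955,0],.133,(240,190,400,310))
st=telemetry.observe(); print(st["tool_pos"],st["tool_rot"])
print([px2w(P,c,.024)[:2].round(4) for c in [(274,218),(352,217),(351,292),(277,293)]])
E
```

```text
box [0.5818 0.1954 0.1156] rms 0.97 [[353.0, 223.0], [350.0, 294.0], [276.0, 293.0], [274.0, 222.0], [278.0, 213.0], [350.0, 214.0]] (274, 213, 79, 80)
[0.58350012 0.19252643 0.08065068] [3.14122611e+00 1.88263566e-03 1.29822869e-01]
[array([0.6064, 0.2232]), array([0.6133, 0.1748]), array([0.5616, 0.1672]), array([0.5545, 0.2166])]
```

Emit:
{"op": "apply_moves", "data": {
  "delta_pos": [
    [0, 0, -0.06],
    [0, 0, -0.12],
    [0, 0, -0.15],
    [0, 0, -0.17],
    [0, 0, -0.17],
    [0, 0, -0.17]
  ],
  "dr": [
    [0, 0, 0],
    [0, 0, 0],
    [0, 0, 0],
    [0, 0, 0],
    [0, 0, 0],
    [0, 0, 0]
  ],
  "jaw": [1, 1, 1, 1, 1, 1]
}}

```text
time: 4.02
tool_pos: [0.5842, 0.1944, 0.0144]
tool_rot: [-3.142, -0.002, 0.132]
contact_force: [-0.1, 0.1, 0.1]
opening: 0.0921
grip_force: 0.0
```

Emit:
{"op": "apply_moves", "data": {
  "delta_pos": [
    [0, 0.002, 0],
    [0, 0.002, 0],
    [0, 0.002, 0],
    [0, 0.002, 0],
    [0, 0.002, 0],
    [0, 0.002, 0],
    [0, 0.002, 0],
    [0, 0.002, 0]
  ],
  "dr": [
    [0, 0, 0],
    [0, 0, 0],
    [0, 0, 0],
    [0, 0, 0],
    [0, 0, 0],
    [0, 0, 0],
    [0, 0, 0],
    [0, 0, 0]
  ],
  "jaw": [0.75, 0.65, 0.6, 0.55, 0.5, 0.45, 0.45, 0.45],
  "force": 20
}}

```text
time: 4.68
tool_pos: [0.5834, 0.1952, 0.0128]
tool_rot: [3.142, 0.0, 0.132]
contact_force: [-1.5, -0.1, 1.0]
opening: 0.05
grip_force: 20.0
```

Emit:
{"op": "apply_moves", "data": {
  "delta_pos": [
    [0, 0, 0.02],
    [0, 0, 0.07],
    [0, 0, 0.14],
    [0, 0, 0.21],
    [0, 0, 0.28],
    [0, 0, 0.33],
    [0, 0, 0.345],
    [0, 0, 0.345]
  ],
  "dr": [
    [0, 0, 0],
    [0, 0, 0],
    [0, 0, 0],
    [0, 0, 0],
    [0, 0, 0],
    [0, 0, 0],
    [0, 0, 0],
    [0, 0, 0]
  ],
  "jaw": [0.45, 0.45, 0.45, 0.45, 0.45, 0.45, 0.45, 0.45]
}}

```text
time: 5.35
tool_pos: [0.5843, 0.1953, 0.1528]
tool_rot: [-3.141, -0.004, 0.132]
contact_force: [-0.1, 0.3, -0.7]
opening: 0.0498
grip_force: 20.0
```

Emit:
{"op": "apply_moves", "data": {
  "delta_pos": [
    [-0.01, -0.022, 0],
    [-0.037, -0.08, 0],
    [-0.075, -0.164, 0],
    [-0.112, -0.246, 0],
    [-0.15, -0.328, 0],
    [-0.187, -0.41, 0],
    [-0.215, -0.47, 0],
    [-0.237, -0.52, 0]
  ],
  "dr": [
    [0, 0, -0.03],
    [0, 0, -0.11],
    [0, 0, -0.22],
    [0, 0, -0.33],
    [0, 0, -0.44],
    [0, 0, -0.55],
    [0, 0, -0.63],
    [0, 0, -0.666]
  ],
  "jaw": [0.45, 0.45, 0.45, 0.45, 0.45, 0.45, 0.45, 0.45]
}}

```text
time: 6.02
tool_pos: [0.4856, -0.0148, 0.1488]
tool_rot: [3.141, 0.005, -0.205]
contact_force: [0.1, -0.1, -0.6]
opening: 0.0497
grip_force: 20.0
```

Emit:
{"op": "apply_moves", "data": {
  "delta_pos": [
    [-0.01, -0.022, 0],
    [-0.01, -0.027, 0],
    [-0.01, -0.027, 0],
    [-0.01, -0.027, 0],
    [-0.01, -0.027, 0]
  ],
  "dr": [
    [0, 0, 0],
    [0, 0, 0],
    [0, 0, 0],
    [0, 0, 0],
    [0, 0, 0]
  ],
  "jaw": [0.45, 0.45, 0.45, 0.45, 0.45]
}}

```text
time: 6.43
tool_pos: [0.4848, -0.0227, 0.1504]
tool_rot: [-3.141, 0.001, -0.2]
contact_force: [-0.5, -0.1, -0.5]
opening: 0.0497
grip_force: 20.0
```

```bash
python3 - <<'E'
from h import *
P,im=snap("w5")
cv2.imwrite("pics/w5c.png",cv2.resize(im[100:400,140:500],None,fx=2,fy=2,interpolation=cv2.INTER_CUBIC))
E
```

```text
6.4333 [ 0.4848 -0.0227  0.1504] [-3.1414e+00  5.0000e-04 -1.9980e-01]
```

View pics/w5c.png

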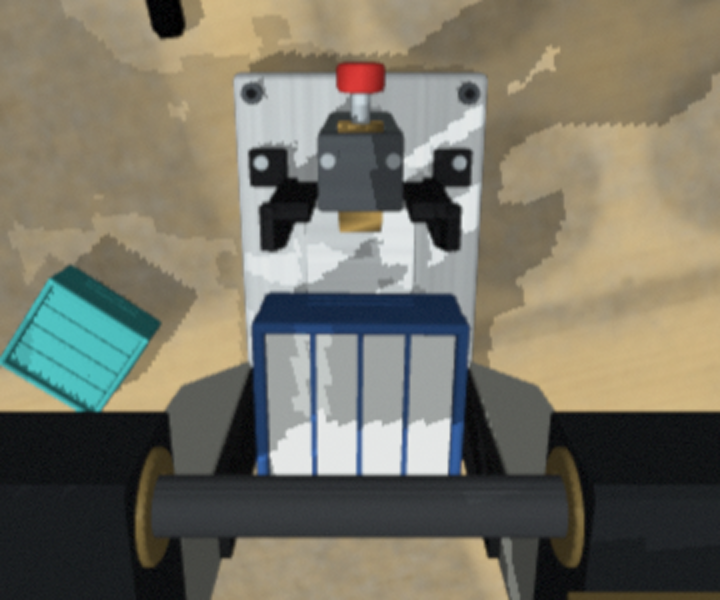

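The held cartridge is centred laterally with the clamp: cartridge columns 253–469 centre at 361, housing 317–404 centre at 360.5. Its far side face spans rows 295–325. I check the fore-aft offset next.

```bash
python3 - <<'E'
from h import *
P,im=load("w5"); v=np.load("pics/w5.npy"); T=R.from_euler('xyz',v[3:]).as_matrix()
f=lambda p,z: T.T@(px2w(P,(p[0]/2+140-.25,p[1]/2+100-.25),z)-v[:3])
zb=v[2]-.0128
print("cart far top edge",f((361,325),zb+.024).round(4),"bottom",f((361,295),zb).round(4), f((265,295),zb).round(4),f((459,295),zb).round(4))
print("housing inner top edge(z99)",f((360,211),.099).round(4),"screws",f((327,161),.099).round(4),f((393,161),.099).round(4),"base far edge",f((360,73),.016).round(4),"bolt tip bottom z",f((360,231),.082).round(4))
rng=np.array(im[240:275,320].astype(int)); print(rng.tolist())
E
```

```text
cart far top edge [ 0.0245  0.0008 -0.0112] bottom [0.0233 0.0008 0.0128] [ 0.0233 -0.0242  0.0128] [0.0233 0.0264 0.0128]
housing inner top edge(z99) [0.0371 0.0006 0.0514] screws [ 0.0524 -0.0093  0.0514] [0.0524 0.0105 0.0513] base far edge [0.0755 0.0007 0.1343] bolt tip bottom z [0.0265 0.0007 0.0684]
[[160, 160, 155], [160, 159, 154], [160, 160, 153], [161, 160, 155], [160, 159, 155], [158, 155, 151], [122, 116, 111], [75, 55, 44], [74, 45, 25], [76, 46, 26], [72, 45, 26], [80, 48, 28], [77, 46, 26], [67, 40, 22], [65, 39, 21], [65, 39, 21], [70, 44, 27], [68, 42, 23], [67, 40, 22], [68, 41, 22], [70, 43, 23], [79, 49, 29], [94, 55, 33], [103, 61, 34], [104, 63, 36], [101, 61, 34], [94, 56, 32], [92, 56, 33], [97, 60, 37], [99, 62, 38], [99, 62, 39], [102, 67, 45], [103, 68, 46], [102, 68, 46], [103, 68, 46]]
```

Emit:
{"op": "apply_moves", "data": {
  "delta_pos": [
    [0.002, -0.0005, 0],
    [0.002, -0.0005, -0.04],
    [0.002, -0.0005, -0.08],
    [0.002, -0.0005, -0.11],
    [0.002, -0.0005, -0.13],
    [0.002, -0.0005, -0.15],
    [0.002, -0.0005, -0.17],
    [0.002, -0.0005, -0.18]
  ],
  "dr": [
    [0, 0, 0],
    [0, 0, 0],
    [0, 0, 0],
    [0, 0, 0],
    [0, 0, 0],
    [0, 0, 0],
    [0, 0, 0],
    [0, 0, 0]
  ],
  "jaw": [0.45, 0.45, 0.45, 0.45, 0.45, 0.45, 0.45, 0.45]
}}

```text
time: 7.15
tool_pos: [0.4853, -0.0237, 0.0779]
tool_rot: [3.142, 0.001, -0.201]
contact_force: [0.7, 0.6, -0.7]
opening: 0.0499
grip_force: 20.0
```

Emit:
{"op": "apply_moves", "data": {
  "delta_pos": [
    [0, 0, -0.025],
    [0, 0, -0.045],
    [0, 0, -0.065],
    [0, 0, -0.08],
    [0, 0, -0.088],
    [0, 0, -0.09],
    [0, 0, -0.09]
  ],
  "dr": [
    [0, 0, 0],
    [0, 0, 0],
    [0, 0, 0],
    [0, 0, 0],
    [0, 0, 0],
    [0, 0, 0],
    [0, 0, 0]
  ],
  "jaw": [0.45, 0.45, 0.45, 0.45, 0.45, 0.45, 0.45]
}}

```text
time: 7.73
tool_pos: [0.4854, -0.0239, 0.0426]
tool_rot: [3.141, 0.0, -0.201]
contact_force: [0.0, 0.4, -1.4]
opening: 0.0497
grip_force: 20.0
```

Emit:
{"op": "apply_moves", "data": {
  "delta_pos": [
    [0, 0, -0.002],
    [0, 0, -0.004],
    [0, 0, -0.006],
    [0, 0, -0.008],
    [0, 0, -0.009],
    [0, 0, -0.009]
  ],
  "dr": [
    [0, 0, 0],
    [0, 0, 0],
    [0, 0, 0],
    [0, 0, 0],
    [0, 0, 0],
    [0, 0, 0]
  ],
  "jaw": [0.45, 0.45, 0.45, 0.45, 0.45, 0.45]
}}

```text
time: 8.23
tool_pos: [0.4854, -0.0239, 0.0391]
tool_rot: [3.142, -0.0, -0.201]
contact_force: [-0.4, -0.7, -0.8]
opening: 0.0496
grip_force: 20.0
```

Emit:
{"op": "apply_moves", "data": {
  "delta_pos": [
    [0, 0, -0.001],
    [0, 0, -0.002],
    [0, 0, -0.0025],
    [0, 0, -0.0025]
  ],
  "dr": [
    [0, 0, 0],
    [0, 0, 0],
    [0, 0, 0],
    [0, 0, 0]
  ],
  "jaw": [0.45, 0.45, 0.45, 0.45]
}}

```text
time: 8.57
tool_pos: [0.4855, -0.0239, 0.0383]
tool_rot: [3.142, -0.0, -0.201]
contact_force: [-2.3, 0.6, 3.9]
opening: 0.0495
grip_force: 20.0
```

Emit:
{"op": "apply_moves", "data": {
  "delta_pos": [
    [0, 0, 0],
    [0, 0, 0],
    [0, 0, 0],
    [0, 0, 0],
    [0, 0, 0.05],
    [0, 0, 0.12],
    [0, 0, 0.2],
    [0, 0, 0.3]
  ],
  "dr": [
    [0, 0, 0],
    [0, 0, 0],
    [0, 0, 0],
    [0, 0, 0],
    [0, 0, 0],
    [0, 0, 0],
    [0, 0, 0],
    [0, 0, 0]
  ],
  "jaw": [0.58, 0.65, 0.75, 0.8, 0.8, 0.8, 0.9, 1]
}}

```text
time: 9.23
tool_pos: [0.4842, -0.0237, 0.158]
tool_rot: [3.142, 0.004, -0.201]
contact_force: [1.4, -0.1, -0.6]
opening: 0.0825
grip_force: 0.0
```

Emit:
{"op": "apply_moves", "data": {
  "delta_pos": [
    [-0.05, 0.01, 0.06],
    [-0.1, 0.02, 0.12],
    [-0.148, 0.03, 0.17],
    [-0.148, 0.03, 0.17],
    [-0.148, 0.03, 0.17]
  ],
  "dr": [
    [0, 0, 0],
    [0, 0, 0],
    [0, 0, 0],
    [0, 0, 0],
    [0, 0, 0]
  ],
  "jaw": [1, 1, 1, 1, 1]
}}

```text
time: 9.65
tool_pos: [0.4265, -0.0119, 0.2271]
tool_rot: [3.141, -0.003, -0.201]
contact_force: [0.6, -0.2, 0.0]
opening: 0.0918
grip_force: 0.0
```

```bash
python3 - <<'E'
from h import *
P,im=snap("w6")
fitbox(P,im,(100,70,30),(135,255,255),.024,[.4845,-.0235,.026],-.2,(260,90,380,200))
cv2.imwrite("pics/w6c.png",cv2.resize(im[60:230,200:440],None,fx=3,fy=3,interpolation=cv2.INTER_CUBIC))
E
```

```text
9.65 [ 0.4265 -0.0119  0.2271] [ 3.1415 -0.0034 -0.2011]
box [ 0.4854 -0.0244 -0.2021] rms 0.39 [[293.0, 179.0], [292.0, 125.0], [347.0, 125.0], [345.0, 179.0]] (292, 124, 56, 57)
```

View pics/w6c.png

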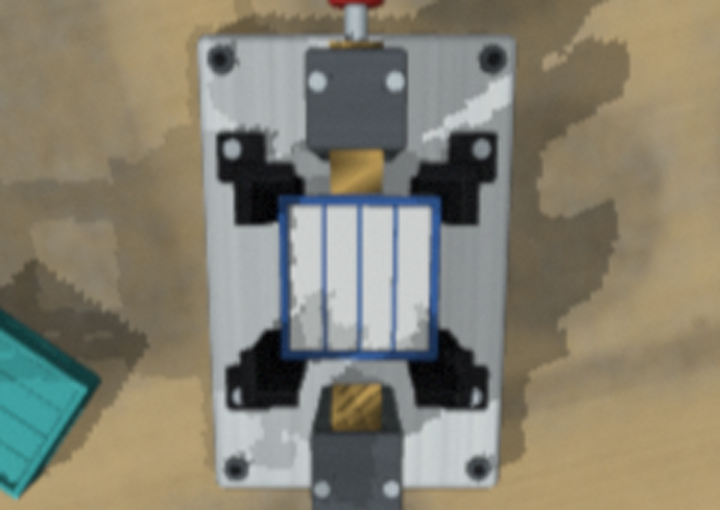

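The cartridge is seated squarely between the guides; its top spans (280,197)–(440,360) in the crop, centred between the bolts. Next is the spacer.

Emit:
{"op": "apply_moves", "data": {
  "delta_pos": [
    [0, 0.1, 0],
    [0, 0.2, 0],
    [0, 0.3, 0],
    [0, 0.4, 0],
    [0, 0.5, -0.05],
    [0, 0.6, -0.12],
    [0, 0.605, -0.2],
    [0, 0.605, -0.25]
  ],
  "dr": [
    [0, 0, 0.2],
    [0, 0, 0.4],
    [0, 0, 0.6],
    [0, 0, 0.8],
    [0, 0, 1],
    [0, 0, 1],
    [0, 0, 1],
    [0, 0, 1]
  ],
  "jaw": [1, 1, 1, 1, 1, 1, 1, 1]
}}

```text
time: 10.37
tool_pos: [0.4245, 0.2323, 0.1213]
tool_rot: [-3.141, 0.005, 0.302]
contact_force: [-0.3, -0.3, -1.2]
opening: 0.0918
grip_force: 0.0
```

Emit:
{"op": "apply_moves", "data": {
  "delta_pos": [
    [0, 0, -0.05],
    [0, 0, -0.1],
    [0, 0, -0.12],
    [0, 0, -0.12],
    [0, 0, -0.12]
  ],
  "dr": [
    [0, 0, 0.25],
    [0, 0, 0.5],
    [0, 0, 0.714],
    [0, 0, 0.714],
    [0, 0, 0.714]
  ],
  "jaw": [1, 1, 1, 1, 1]
}}

```text
time: 10.78
tool_pos: [0.4259, 0.23, 0.0766]
tool_rot: [-3.141, 0.003, 0.652]
contact_force: [-0.5, 0.3, 0.0]
opening: 0.0918
grip_force: 0.0
```

```bash
python3 - <<'E'
from h import *
P,im=snap("w7")
fitbox(P,im,(3,150,60),(17,255,255),.014,[.426,.23,0],.656,(240,190,400,310))
st=telemetry.observe(); print(st["tool_pos"],st["tool_rot"])
E
```

```text
10.7833 [0.4259 0.23   0.0766] [-3.1408e+00  2.9000e-03  6.5240e-01]
box [0.426  0.2286 0.6127] rms 1.08 [[361.0, 222.0], [356.0, 291.0], [284.0, 288.0], [285.0, 219.0], [287.0, 214.0], [359.0, 217.0]] (285, 214, 76, 75)
[0.42646428 0.23013542 0.07750715] [-3.14134822e+00  1.02385530e-03  6.52135601e-01]
```

```bash
python3 - <<'E'
from h import *
P,im=load("w7"); v=np.load("pics/w7.npy")
m=cv2.inRange(cv2.cvtColor(im,cv2.COLOR_BGR2HSV),(3,150,60),(17,255,255)); k=np.zeros_like(m); k[190:310,240:400]=1
m=cv2.morphologyEx(m*k,cv2.MORPH_CLOSE,np.ones((15,15)))
c=max(cv2.findContours(m,0,2)[0],key=cv2.contourArea); H=cv2.convexHull(c)
print(cv2.minAreaRect(H)); print(cv2.approxPolyDP(H,3,True)[:,0].tolist())
# side profiles: left/right extents per row, bottom extent per col
for r in range(220,290,8): x=np.nonzero(m[r])[0]; print(r,x.min(),x.max(),end=' ; ')
print()
for q in range(292,356,8): x=np.nonzero(m[:,q])[0]; print(q,x.min(),x.max(),end=' ; ')
E
```

```text
((321.83917236328125, 251.53814697265625), (74.55937957763672, 72.19818115234375), 2.6025619506835938)
[[288, 215], [359, 219], [355, 288], [285, 285]]
220 286 359 ; 228 286 360 ; 236 286 359 ; 244 286 359 ; 252 285 358 ; 260 285 357 ; 268 285 357 ; 276 285 356 ; 284 285 355 ; 
292 215 286 ; 300 215 286 ; 308 215 287 ; 316 216 287 ; 324 216 287 ; 332 216 288 ; 340 217 288 ; 348 217 288 ;
```

Emit:
{"op": "apply_moves", "data": {
  "delta_pos": [
    [0, -0.003, -0.06],
    [0, -0.003, -0.12],
    [0, -0.003, -0.16],
    [0, -0.003, -0.18],
    [0, -0.003, -0.182],
    [0, -0.003, -0.182],
    [0, -0.003, -0.182]
  ],
  "dr": [
    [0, 0, -0.072],
    [0, 0, -0.072],
    [0, 0, -0.072],
    [0, 0, -0.072],
    [0, 0, -0.072],
    [0, 0, -0.072],
    [0, 0, -0.072]
  ],
  "jaw": [1, 1, 1, 1, 1, 1, 1]
}}

```text
time: 11.42
tool_pos: [0.4271, 0.2292, 0.0064]
tool_rot: [3.141, -0.002, 0.619]
contact_force: [0.1, 0.2, 0.6]
opening: 0.0921
grip_force: 0.0
```

Emit:
{"op": "apply_moves", "data": {
  "delta_pos": [
    [0, 0, 0],
    [0, 0, 0],
    [0, 0, 0],
    [0, 0, 0],
    [0, 0, 0],
    [0, 0, 0],
    [0, 0, 0],
    [0, 0, 0]
  ],
  "dr": [
    [0, 0, 0],
    [0, 0, 0],
    [0, 0, 0],
    [0, 0, 0],
    [0, 0, 0],
    [0, 0, 0],
    [0, 0, 0],
    [0, 0, 0]
  ],
  "jaw": [0.75, 0.65, 0.6, 0.55, 0.5, 0.45, 0.45, 0.45],
  "force": 15
}}

```text
time: 12.08
tool_pos: [0.4262, 0.2289, 0.0054]
tool_rot: [3.141, 0.0, 0.62]
contact_force: [0.1, -0.1, 0.7]
opening: 0.0501
grip_force: 15.0
```

Emit:
{"op": "apply_moves", "data": {
  "delta_pos": [
    [0, 0, 0.02],
    [0, 0, 0.07],
    [0, 0, 0.14],
    [0, -0.02, 0.21],
    [0.01, -0.06, 0.28],
    [0.02, -0.12, 0.34],
    [0.04, -0.2, 0.36],
    [0.06, -0.28, 0.36]
  ],
  "dr": [
    [0, 0, 0],
    [0, 0, 0],
    [0, 0, -0.1],
    [0, 0, -0.25],
    [0, 0, -0.4],
    [0, 0, -0.55],
    [0, 0, -0.7],
    [0, 0, -0.85]
  ],
  "jaw": [0.45, 0.45, 0.45, 0.45, 0.45, 0.45, 0.45, 0.45]
}}

```text
time: 12.75
tool_pos: [0.4516, 0.1164, 0.1525]
tool_rot: [3.141, -0.006, 0.193]
contact_force: [1.0, -0.1, -0.3]
opening: 0.0498
grip_force: 15.0
```

Emit:
{"op": "apply_moves", "data": {
  "delta_pos": [
    [0.02, -0.08, 0],
    [0.04, -0.16, 0],
    [0.06, -0.24, 0],
    [0.08, -0.31, 0],
    [0.087, -0.345, 0],
    [0.087, -0.353, 0],
    [0.087, -0.353, 0],
    [0.087, -0.353, 0]
  ],
  "dr": [
    [0, 0, -0.18],
    [0, 0, -0.36],
    [0, 0, -0.54],
    [0, 0, -0.7],
    [0, 0, -0.792],
    [0, 0, -0.792],
    [0, 0, -0.792],
    [0, 0, -0.792]
  ],
  "jaw": [0.45, 0.45, 0.45, 0.45, 0.45, 0.45, 0.45, 0.45]
}}

```text
time: 13.42
tool_pos: [0.4845, -0.0236, 0.1494]
tool_rot: [-3.141, 0.001, -0.2]
contact_force: [-0.4, 0.3, -0.0]
opening: 0.0498
grip_force: 15.0
```

```bash
python3 - <<'E'
from h import *
P,im=snap("w8"); v=np.load("pics/w8.npy"); T=R.from_euler('xyz',v[3:]).as_matrix(); zb=v[2]-.0054
g=lambda p,z: (T.T@(px2w(P,p,z)-v[:3])).round(4)
m=cv2.inRange(cv2.cvtColor(im,cv2.COLOR_BGR2HSV),(3,120,40),(17,255,255)); m[:200]=0; m[330:]=0; m[:,:240]=0; m[:,400:]=0
for q in range(290,351,10):
    y=np.nonzero(m[:,q])[0]; print(q,y.min(),g((q,y.min()-.5),zb),end=' | ')
print()
for r in range(230,330,12):
    x=np.nonzero(m[r])[0]
    if len(x): print(r,x.min(),x.max(),end=' ; ')
print(im[235:290,320].tolist()[::1][:40])
E
```

```text
13.4167 [ 0.4845 -0.0236  0.1494] [-3.1413e+00  6.0000e-04 -2.0000e-01]
290 250 [ 0.0247 -0.0143  0.0054] | 300 251 [ 0.0242 -0.0093  0.0054] | 310 251 [ 0.0242 -0.0043  0.0054] | 320 251 [0.0242 0.0007 0.0054] | 330 251 [0.0242 0.0057 0.0054] | 340 251 [0.0242 0.0107 0.0054] | 350 251 [0.0242 0.0157 0.0054] | 
254 270 370 ; 266 268 372 ; 278 268 371 ; 290 267 372 ; 302 268 371 ; 314 268 371 ; 326 268 369 ; [[181, 148, 132], [179, 147, 130], [180, 147, 131], [188, 151, 132], [194, 153, 133], [194, 152, 132], [194, 152, 132], [193, 152, 131], [194, 153, 133], [195, 154, 133], [195, 154, 134], [195, 154, 134], [193, 152, 132], [190, 150, 132], [147, 123, 119], [72, 80, 104], [30, 55, 96], [23, 52, 96], [25, 52, 96], [24, 52, 96], [26, 53, 98], [24, 53, 98], [23, 55, 101], [31, 64, 118], [36, 73, 135], [37, 78, 143], [39, 79, 144], [39, 80, 146], [37, 77, 141], [28, 56, 104], [21, 27, 40], [20, 24, 32], [24, 46, 83], [31, 67, 124], [37, 76, 139], [35, 72, 133], [32, 66, 125], [34, 71, 132], [39, 77, 142], [37, 77, 142]]
```

Emit:
{"op": "apply_moves", "data": {
  "delta_pos": [
    [0, -0.0005, -0.03],
    [0, -0.0005, -0.07],
    [0, -0.0005, -0.11],
    [0, -0.0005, -0.14],
    [0, -0.0005, -0.16],
    [0, -0.0005, -0.18],
    [0, -0.0005, -0.2],
    [0, -0.0005, -0.21]
  ],
  "dr": [
    [0, 0, 0],
    [0, 0, 0],
    [0, 0, 0],
    [0, 0, 0],
    [0, 0, 0],
    [0, 0, 0],
    [0, 0, 0],
    [0, 0, 0]
  ],
  "jaw": [0.45, 0.45, 0.45, 0.45, 0.45, 0.45, 0.45, 0.45]
}}

```text
time: 14.13
tool_pos: [0.4847, -0.0239, 0.0646]
tool_rot: [3.142, 0.001, -0.2]
contact_force: [-0.4, 1.3, 1.0]
opening: 0.05
grip_force: 15.0
```

Emit:
{"op": "apply_moves", "data": {
  "delta_pos": [
    [0, 0, -0.008],
    [0, 0, -0.014],
    [0, 0, -0.018],
    [0, 0, -0.02],
    [0, 0, -0.02]
  ],
  "dr": [
    [0, 0, 0],
    [0, 0, 0],
    [0, 0, 0],
    [0, 0, 0],
    [0, 0, 0]
  ],
  "jaw": [0.45, 0.45, 0.45, 0.45, 0.45]
}}

```text
time: 14.55
tool_pos: [0.4849, -0.024, 0.0575]
tool_rot: [-3.141, 0.0, -0.201]
contact_force: [-1.2, 4.8, 2.4]
opening: 0.0497
grip_force: 15.0
```

Emit:
{"op": "apply_moves", "data": {
  "delta_pos": [
    [0, 0.0015, 0],
    [0, 0.0015, -0.002],
    [0, 0.0015, -0.004],
    [0, 0.0015, -0.005],
    [0, 0.0015, -0.005]
  ],
  "dr": [
    [0, 0, 0],
    [0, 0, 0],
    [0, 0, 0],
    [0, 0, 0],
    [0, 0, 0]
  ],
  "jaw": [0.45, 0.45, 0.45, 0.45, 0.45]
}}

```text
time: 14.97
tool_pos: [0.4849, -0.024, 0.0553]
tool_rot: [3.141, 0.0, -0.201]
contact_force: [-3.6, 1.3, 2.0]
opening: 0.0496
grip_force: 15.0
```

Emit:
{"op": "apply_moves", "data": {
  "delta_pos": [
    [0, 0, -0.001],
    [0, 0, -0.002],
    [0, 0, -0.002]
  ],
  "dr": [
    [0, 0, 0],
    [0, 0, 0],
    [0, 0, 0]
  ],
  "jaw": [0.45, 0.45, 0.45]
}}

```text
time: 15.22
tool_pos: [0.4849, -0.024, 0.0546]
tool_rot: [3.141, 0.0, -0.201]
contact_force: [-3.5, 1.4, 4.0]
opening: 0.0495
grip_force: 15.0
```

Emit:
{"op": "apply_moves", "data": {
  "delta_pos": [
    [0, 0, 0],
    [0, 0, 0],
    [0, 0, 0],
    [0, 0, 0],
    [0, 0, 0.05],
    [0, 0, 0.12],
    [0, 0, 0.2],
    [0, 0, 0.28]
  ],
  "dr": [
    [0, 0, 0],
    [0, 0, 0],
    [0, 0, 0],
    [0, 0, 0],
    [0, 0, 0],
    [0, 0, 0],
    [0, 0, 0],
    [0, 0, 0]
  ],
  "jaw": [0.58, 0.65, 0.75, 0.8, 0.8, 0.8, 0.9, 1]
}}

```text
time: 15.88
tool_pos: [0.4847, -0.0239, 0.1675]
tool_rot: [3.141, 0.001, -0.201]
contact_force: [0.4, 0.4, -0.5]
opening: 0.0826
grip_force: 0.0
```

Emit:
{"op": "apply_moves", "data": {
  "delta_pos": [
    [-0.05, 0.01, 0.04],
    [-0.1, 0.02, 0.08],
    [-0.148, 0.03, 0.12],
    [-0.148, 0.03, 0.15],
    [-0.148, 0.03, 0.15]
  ],
  "dr": [
    [0, 0, 0],
    [0, 0, 0],
    [0, 0, 0],
    [0, 0, 0],
    [0, 0, 0]
  ],
  "jaw": [1, 1, 1, 1, 1]
}}

```text
time: 16.3
tool_pos: [0.4266, -0.012, 0.229]
tool_rot: [3.141, -0.006, -0.201]
contact_force: [1.6, 0.3, -0.5]
opening: 0.092
grip_force: 0.0
```

```bash
python3 - <<'E'
from h import *
P,im=snap("w9")
fitbox(P,im,(3,120,50),(17,255,255),.014,[.4845,-.0235,.05],-.2,(260,90,380,200))
m=cv2.inRange(cv2.cvtColor(im,cv2.COLOR_BGR2HSV),(3,120,50),(17,255,255)); m[:90]=0;m[210:]=0;m[:,:270]=0;m[:,370:]=0
m=cv2.morphologyEx(m,cv2.MORPH_CLOSE,np.ones((9,9)))
for r in range(125,190,8): x=np.nonzero(m[r])[0]; print(r,x.min() if len(x) else None,x.max() if len(x) else None,end='; ')
E
```

```text
16.3 [ 0.4266 -0.012   0.229 ] [ 3.1414 -0.0056 -0.2011]
box [ 0.4853 -0.0245 -0.2049] rms 0.35 [[292.0, 182.0], [291.0, 125.0], [348.0, 125.0], [346.0, 182.0]] (291, 125, 58, 58)
125 294 345; 133 291 348; 141 293 347; 149 293 346; 157 293 346; 165 293 346; 173 292 347; 181 293 346; 189 None None;
```

Emit:
{"op": "apply_moves", "data": {
  "delta_pos": [
    [0.04, -0.09, 0],
    [0.09, -0.18, 0],
    [0.13, -0.28, 0],
    [0.17, -0.37, 0],
    [0.21, -0.46, -0.03],
    [0.25, -0.5375, -0.1],
    [0.25, -0.5375, -0.2],
    [0.25, -0.5375, -0.3]
  ],
  "dr": [
    [0, 0, 0],
    [0, 0, 0],
    [0, 0, 0],
    [0, 0, 0],
    [0, 0, 0],
    [0, 0, 0],
    [0, 0, 0],
    [0, 0, 0]
  ],
  "jaw": [1, 1, 1, 1, 1, 1, 1, 1]
}}

```text
time: 17.02
tool_pos: [0.5266, -0.2294, 0.1036]
tool_rot: [3.141, -0.001, -0.204]
contact_force: [0.2, -0.1, -0.3]
opening: 0.092
grip_force: 0.0
```

Emit:
{"op": "apply_moves", "data": {
  "delta_pos": [
    [0, 0, -0.03],
    [0, 0, -0.05],
    [0, 0, -0.05],
    [0, 0, -0.05]
  ],
  "dr": [
    [0, 0, 0],
    [0, 0, 0],
    [0, 0, 0],
    [0, 0, 0]
  ],
  "jaw": [1, 1, 1, 1]
}}

```text
time: 17.35
tool_pos: [0.5263, -0.2271, 0.0866]
tool_rot: [3.141, -0.0, -0.201]
contact_force: [0.4, -1.2, 0.6]
opening: 0.0917
grip_force: 0.0
```

```bash
python3 - <<'E'
from h import *
P,im=snap("w10"); st=telemetry.observe(); print(st["tool_pos"].round(4))
hsv=cv2.cvtColor(im,cv2.COLOR_BGR2HSV); m=cv2.inRange(hsv,(0,0,70),(180,45,255)); m[:170]=0;m[330:]=0;m[:,:240]=0;m[:,400:]=0
m=cv2.morphologyEx(m,cv2.MORPH_OPEN,np.ones((5,5)))
c=cv2.convexHull(max(cv2.findContours(m,0,2)[0],key=cv2.contourArea)); e=cv2.fitEllipse(c); print(e,cv2.boundingRect(c))
for z in (.010,.019): print(z,px2w(P,e[0],z).round(4),"diam",np.linalg.norm(px2w(P,(e[0][0]-e[1][1]/2,e[0][1]),z)-px2w(P,(e[0][0]+e[1][1]/2,e[0][1]),z)).round(4))
cv2.imwrite("pics/w10c.png",im)
E
```

```text
17.35 [ 0.5263 -0.2271  0.0866] [ 3.1413e+00 -4.0000e-04 -2.0110e-01]
[ 0.5267 -0.2273  0.0875]
((322.5074157714844, 250.86257934570312), (77.843017578125, 83.60675048828125), 93.23344421386719) (282, 213, 83, 78)
0.01 [ 0.524  -0.2294  0.01  ] diam 0.06
0.019 [ 0.5272 -0.2299  0.019 ] diam 0.0577
```

View pics/w10c.png

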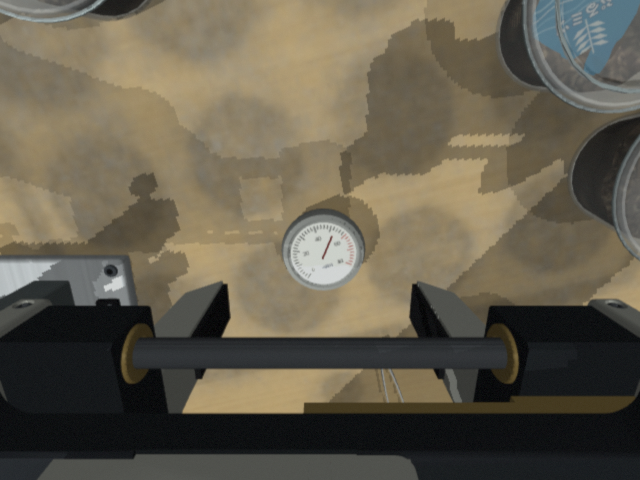

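Wrist view: the gauge lies dial up at about (323,252), between the open fingers, with its far side face at rows 212–219. The tweezers are at (388,385), clear of it.

```bash
python3 - <<'E'
from h import *
P,im=load("w10"); v=np.load("pics/w10.npy"); T=R.from_euler('xyz',v[3:]).as_matrix()
g=lambda p,z: (T.T@(px2w(P,p,z)-v[:3])).round(4)
print(im[204:224,323].tolist()); print(im[284:296,323].tolist())
print("far z0",g((323,212.5),0),"z.003",g((323,212.5),.003),"near",g((323,290.5),.019),g((323,290.5),.016),"lat",g((323.3,252),.015))
E
```

```text
[[70, 95, 106], [71, 95, 108], [71, 96, 108], [68, 92, 104], [64, 79, 86], [61, 64, 63], [64, 65, 64], [66, 68, 67], [67, 70, 67], [71, 74, 72], [93, 97, 94], [116, 120, 116], [122, 126, 123], [123, 127, 123], [123, 128, 123], [123, 127, 124], [127, 131, 127], [134, 138, 135], [163, 168, 165], [190, 195, 192]]
[[174, 177, 174], [145, 150, 146], [133, 137, 134], [135, 139, 135], [145, 148, 146], [147, 153, 150], [127, 142, 147], [106, 133, 148], [102, 131, 147], [104, 132, 148], [103, 131, 148], [103, 132, 147]]
far z0 [0.024  0.003  0.0866] z.003 [0.0247 0.003  0.0836] near [-0.0288  0.003   0.0675] [-0.0303  0.003   0.0705] lat [-0.0009  0.0032  0.0716]
```

Emit:
{"op": "apply_moves", "data": {
  "delta_pos": [
    [-0.0045, -0.006, -0.06],
    [-0.0045, -0.006, -0.12],
    [-0.0045, -0.006, -0.17],
    [-0.0045, -0.006, -0.195],
    [-0.0045, -0.006, -0.202],
    [-0.0045, -0.006, -0.202],
    [-0.0045, -0.006, -0.202]
  ],
  "dr": [
    [0, 0, 0],
    [0, 0, 0],
    [0, 0, 0],
    [0, 0, 0],
    [0, 0, 0],
    [0, 0, 0],
    [0, 0, 0]
  ],
  "jaw": [1, 1, 1, 1, 1, 1, 1]
}}

```text
time: 17.98
tool_pos: [0.5251, -0.2298, 0.0072]
tool_rot: [3.141, -0.003, -0.201]
contact_force: [0.3, 0.3, 0.4]
opening: 0.0918
grip_force: 0.0
```

Emit:
{"op": "apply_moves", "data": {
  "delta_pos": [
    [0, 0, 0],
    [0, 0, 0],
    [0, 0, 0],
    [0, 0, 0],
    [0, 0, 0],
    [0, 0, 0],
    [0, 0, 0]
  ],
  "dr": [
    [0, 0, 0],
    [0, 0, 0],
    [0, 0, 0],
    [0, 0, 0],
    [0, 0, 0],
    [0, 0, 0],
    [0, 0, 0]
  ],
  "jaw": [0.85, 0.75, 0.7, 0.65, 0.6, 0.55, 0.55],
  "force": 25
}}

```text
time: 18.57
tool_pos: [0.5241, -0.2293, 0.0059]
tool_rot: [3.141, -0.0, -0.201]
contact_force: [-0.8, 1.2, 2.6]
opening: 0.0594
grip_force: 25.0
```

Emit:
{"op": "apply_moves", "data": {
  "delta_pos": [
    [0, 0, 0.03],
    [0, 0, 0.1],
    [0, 0, 0.18],
    [0, 0, 0.26],
    [-0.01, 0.05, 0.33],
    [-0.025, 0.13, 0.372],
    [-0.04, 0.22, 0.372],
    [-0.055, 0.31, 0.372]
  ],
  "dr": [
    [0, 0, 0],
    [0, 0, 0],
    [0, 0, 0],
    [0, 0, 0],
    [0, 0, 0],
    [0, 0, 0],
    [0, 0, 0],
    [0, 0, 0]
  ],
  "jaw": [0.55, 0.55, 0.55, 0.55, 0.55, 0.55, 0.55, 0.55]
}}

```text
time: 19.23
tool_pos: [0.5022, -0.1046, 0.1567]
tool_rot: [3.141, -0.004, -0.203]
contact_force: [0.2, 0.8, -0.3]
opening: 0.0592
grip_force: 25.0
```

Emit:
{"op": "apply_moves", "data": {
  "delta_pos": [
    [-0.015, 0.08, 0],
    [-0.03, 0.15, 0],
    [-0.042, 0.203, 0],
    [-0.042, 0.203, 0],
    [-0.042, 0.203, 0],
    [-0.042, 0.203, 0]
  ],
  "dr": [
    [0, 0, 0],
    [0, 0, 0],
    [0, 0, 0],
    [0, 0, 0],
    [0, 0, 0],
    [0, 0, 0]
  ],
  "jaw": [0.55, 0.55, 0.55, 0.55, 0.55, 0.55]
}}

```text
time: 19.73
tool_pos: [0.4855, -0.0245, 0.1551]
tool_rot: [3.141, -0.001, -0.201]
contact_force: [0.9, 0.1, -0.4]
opening: 0.0593
grip_force: 25.0
```

```bash
python3 - <<'E'
from h import *
P,im=snap("w11"); v=np.load("pics/w11.npy"); T=R.from_euler('xyz',v[3:]).as_matrix(); zb=v[2]-.006
g=lambda p,z: (T.T@(px2w(P,p,z)-v[:3])).round(4)
for r in range(228,270): print(r,im[r,310].tolist(),im[r,330].tolist(),g((320,r),zb)[0], g((320,r),zb+.019)[0])
E
```

```text
19.7333 [ 0.4855 -0.0245  0.1551] [ 3.1412e+00 -1.1000e-03 -2.0090e-01]
228 [50, 99, 183] [51, 103, 190] 0.0357 0.0413
229 [65, 116, 206] [57, 112, 206] 0.0352 0.0408
230 [106, 135, 190] [70, 120, 203] 0.0347 0.0404
231 [149, 157, 168] [91, 131, 193] 0.0342 0.0399
232 [175, 177, 174] [100, 134, 186] 0.0337 0.0394
233 [173, 174, 170] [101, 134, 186] 0.0332 0.039
234 [164, 165, 161] [92, 127, 183] 0.0327 0.0385
235 [177, 177, 173] [83, 120, 181] 0.0321 0.0381
236 [185, 186, 182] [81, 118, 180] 0.0316 0.0376
237 [166, 170, 172] [79, 116, 178] 0.0311 0.0372
238 [112, 122, 139] [64, 104, 172] 0.0306 0.0367
239 [51, 85, 141] [50, 98, 178] 0.0301 0.0362
240 [57, 113, 194] [56, 114, 199] 0.0295 0.0358
241 [64, 127, 214] [62, 126, 209] 0.029 0.0353
242 [58, 100, 164] [59, 108, 172] 0.0285 0.0348
243 [56, 65, 79] [55, 74, 101] 0.028 0.0344
244 [61, 65, 62] [62, 66, 67] 0.0274 0.0339
245 [67, 69, 67] [69, 71, 68] 0.0269 0.0334
246 [68, 73, 70] [70, 72, 71] 0.0264 0.033
247 [70, 72, 69] [72, 75, 72] 0.0258 0.0325
248 [72, 74, 71] [73, 75, 72] 0.0253 0.032
249 [73, 75, 73] [73, 74, 73] 0.0248 0.0
[... 256 characters left out ...]
] 0.0216 0.0287
256 [120, 124, 121] [105, 108, 106] 0.021 0.0282
257 [121, 125, 121] [108, 111, 108] 0.0205 0.0278
258 [120, 124, 120] [107, 110, 108] 0.0199 0.0273
259 [121, 124, 121] [105, 110, 107] 0.0194 0.0268
260 [120, 123, 120] [106, 108, 106] 0.0189 0.0263
261 [117, 122, 118] [106, 108, 106] 0.0183 0.0258
262 [110, 113, 111] [95, 98, 95] 0.0178 0.0254
263 [105, 109, 107] [85, 88, 85] 0.0172 0.0249
264 [108, 112, 110] [85, 88, 87] 0.0167 0.0244
265 [118, 122, 118] [91, 94, 92] 0.0161 0.0239
266 [151, 156, 152] [117, 119, 117] 0.0156 0.0234
267 [175, 181, 177] [139, 143, 139] 0.015 0.0229
268 [173, 178, 174] [145, 149, 147] 0.0145 0.0225
269 [152, 156, 154] [139, 144, 141] 0.0139 0.022
```

Emit:
{"op": "apply_moves", "data": {
  "delta_pos": [
    [0, 0.0012, -0.04],
    [0, 0.0012, -0.08],
    [0, 0.0012, -0.11],
    [0, 0.0012, -0.13],
    [0, 0.0012, -0.145],
    [0, 0.0012, -0.16],
    [0, 0.0012, -0.17],
    [0, 0.0012, -0.18]
  ],
  "dr": [
    [0, 0, 0],
    [0, 0, 0],
    [0, 0, 0],
    [0, 0, 0],
    [0, 0, 0],
    [0, 0, 0],
    [0, 0, 0],
    [0, 0, 0]
  ],
  "jaw": [0.55, 0.55, 0.55, 0.55, 0.55, 0.55, 0.55, 0.55],
  "force": 40
}}

```text
time: 20.45
tool_pos: [0.4855, -0.0239, 0.0826]
tool_rot: [3.141, -0.001, -0.202]
contact_force: [-0.6, -0.0, 1.0]
opening: 0.0585
grip_force: 40.0
```

Emit:
{"op": "apply_moves", "data": {
  "delta_pos": [
    [0, 0, -0.008],
    [0, 0, -0.015],
    [0, 0, -0.022],
    [0, 0, -0.026],
    [0, 0, -0.026]
  ],
  "dr": [
    [0, 0, 0],
    [0, 0, 0],
    [0, 0, 0],
    [0, 0, 0],
    [0, 0, 0]
  ],
  "jaw": [0.55, 0.55, 0.55, 0.55, 0.55]
}}

```text
time: 20.87
tool_pos: [0.4849, -0.0235, 0.0718]
tool_rot: [3.142, 0.001, -0.201]
contact_force: [-1.3, 0.8, -1.6]
opening: 0.0587
grip_force: 40.0
```

Emit:
{"op": "apply_moves", "data": {
  "delta_pos": [
    [0, 0, -0.002],
    [0, 0, -0.004],
    [0, 0, -0.005],
    [0, 0, -0.005],
    [0, 0, -0.005]
  ],
  "dr": [
    [0, 0, 0],
    [0, 0, 0],
    [0, 0, 0],
    [0, 0, 0],
    [0, 0, 0]
  ],
  "jaw": [0.55, 0.55, 0.55, 0.55, 0.55]
}}

```text
time: 21.28
tool_pos: [0.4852, -0.0235, 0.0702]
tool_rot: [3.142, 0.0, -0.201]
contact_force: [0.1, 0.3, 1.7]
opening: 0.0588
grip_force: 40.0
```

Emit:
{"op": "apply_moves", "data": {
  "delta_pos": [
    [0, 0, -0.003],
    [0, 0, -0.006],
    [0, 0, -0.008],
    [0, 0, -0.009],
    [0, 0, -0.009]
  ],
  "dr": [
    [0, 0, 0],
    [0, 0, 0],
    [0, 0, 0],
    [0, 0, 0],
    [0, 0, 0]
  ],
  "jaw": [0.55, 0.55, 0.55, 0.55, 0.55]
}}

```text
time: 21.7
tool_pos: [0.4854, -0.0236, 0.0668]
tool_rot: [3.142, -0.001, -0.201]
contact_force: [-1.6, 0.5, 4.8]
opening: 0.059
grip_force: 40.0
```

Emit:
{"op": "apply_moves", "data": {
  "delta_pos": [
    [0, 0, -0.002],
    [0, 0, -0.003],
    [0, 0, -0.004],
    [0, 0, -0.004],
    [0, 0, -0.004]
  ],
  "dr": [
    [0, 0, 0],
    [0, 0, 0],
    [0, 0, 0],
    [0, 0, 0],
    [0, 0, 0]
  ],
  "jaw": [0.55, 0.55, 0.55, 0.55, 0.55]
}}

```text
time: 22.12
tool_pos: [0.4854, -0.0236, 0.0654]
tool_rot: [3.142, -0.001, -0.201]
contact_force: [-1.8, 0.2, 6.3]
opening: 0.059
grip_force: 40.0
```

Emit:
{"op": "apply_moves", "data": {
  "delta_pos": [
    [0, 0, -0.002],
    [0, 0, -0.004],
    [0, 0, -0.006],
    [0, 0, -0.006],
    [0, 0, -0.006]
  ],
  "dr": [
    [0, 0, 0],
    [0, 0, 0],
    [0, 0, 0],
    [0, 0, 0],
    [0, 0, 0]
  ],
  "jaw": [0.55, 0.55, 0.55, 0.55, 0.55]
}}

```text
time: 22.53
tool_pos: [0.4857, -0.0236, 0.0651]
tool_rot: [3.141, -0.002, -0.201]
contact_force: [-9.1, 2.5, 28.0]
opening: 0.0588
grip_force: 40.0
```

Emit:
{"op": "apply_moves", "data": {
  "delta_pos": [
    [0, 0, 0.003],
    [0, 0, 0.006],
    [0, 0, 0.009],
    [0, 0, 0.01],
    [0, 0, 0.01]
  ],
  "dr": [
    [0, 0, 0],
    [0, 0, 0],
    [0, 0, 0],
    [0, 0, 0],
    [0, 0, 0]
  ],
  "jaw": [0.55, 0.55, 0.55, 0.55, 0.55]
}}

```text
time: 22.95
tool_pos: [0.4854, -0.0236, 0.0667]
tool_rot: [3.142, -0.001, -0.201]
contact_force: [0.1, 0.2, 5.1]
opening: 0.0588
grip_force: 40.0
```

Emit:
{"op": "apply_moves", "data": {
  "delta_pos": [
    [0, 0, 0.002],
    [0, 0, 0.004],
    [0, 0, 0.005],
    [0, 0, 0.005],
    [0, 0, 0.005]
  ],
  "dr": [
    [0, 0, 0],
    [0, 0, 0],
    [0, 0, 0],
    [0, 0, 0],
    [0, 0, 0]
  ],
  "jaw": [0.55, 0.55, 0.55, 0.55, 0.55]
}}

```text
time: 23.37
tool_pos: [0.4853, -0.0236, 0.0677]
tool_rot: [-3.142, 0.0, -0.201]
contact_force: [5.2, 0.7, -11.6]
opening: 0.0588
grip_force: 40.0
```

Pulling up meets 11.6 N at z = 0.0677, so the latches hold. I'll relax and let go.

Emit:
{"op": "apply_moves", "data": {
  "delta_pos": [
    [0, 0, -0.002],
    [0, 0, -0.003],
    [0, 0, -0.003],
    [0, 0, -0.003]
  ],
  "dr": [
    [0, 0, 0],
    [0, 0, 0],
    [0, 0, 0],
    [0, 0, 0]
  ],
  "jaw": [0.55, 0.55, 0.57, 0.6],
  "force": 10
}}

```text
time: 23.7
tool_pos: [0.4851, -0.0236, 0.0677]
tool_rot: [3.141, -0.0, -0.201]
contact_force: [-0.8, -0.3, 2.2]
opening: 0.0598
grip_force: 10.0
```

Emit:
{"op": "apply_moves", "data": {
  "delta_pos": [
    [0, 0, 0],
    [0, 0, 0],
    [0, 0, 0],
    [0, 0, 0],
    [0, 0, 0.05],
    [0, 0, 0.12],
    [0, 0, 0.2],
    [0, 0, 0.28]
  ],
  "dr": [
    [0, 0, 0],
    [0, 0, 0],
    [0, 0, 0],
    [0, 0, 0],
    [0, 0, 0],
    [0, 0, 0],
    [0, 0, 0],
    [0, 0, 0]
  ],
  "jaw": [0.7, 0.8, 0.85, 0.9, 0.9, 1, 1, 1]
}}

```text
time: 24.37
tool_pos: [0.4846, -0.0235, 0.1803]
tool_rot: [3.141, 0.002, -0.201]
contact_force: [1.5, -0.1, 0.4]
opening: 0.0914
grip_force: 0.0
```

Emit:
{"op": "apply_moves", "data": {
  "delta_pos": [
    [-0.05, 0.01, 0.04],
    [-0.1, 0.02, 0.08],
    [-0.148, 0.03, 0.12],
    [-0.148, 0.03, 0.12],
    [-0.148, 0.03, 0.12],
    [-0.148, 0.03, 0.12]
  ],
  "dr": [
    [0, 0, 0],
    [0, 0, 0],
    [0, 0, 0],
    [0, 0, 0],
    [0, 0, 0],
    [0, 0, 0]
  ],
  "jaw": [1, 1, 1, 1, 1, 1]
}}

```text
time: 24.87
tool_pos: [0.4263, -0.0117, 0.227]
tool_rot: [3.141, -0.0, -0.201]
contact_force: [0.2, 0.8, -0.0]
opening: 0.0914
grip_force: 0.0
```

```bash
python3 - <<'E'
from h import *
P,im=snap("w12"); v=np.load("pics/w12.npy"); c=np.array([.4846,-.0238])
def red(P,im):
    hsv=cv2.cvtColor(im,cv2.COLOR_BGR2HSV); m=cv2.inRange(hsv,(0,150,80),(4,255,255))|cv2.inRange(hsv,(174,150,80),(180,255,255)); return [(s[:4].tolist(),q.round(1).tolist()) for s,q in zip(*[x[1:] for x in cv2.connectedComponentsWithStats(m)[2:]]) if s[4]>40]
for t in ("w2","w6","w9","w12"):
    Pt,i=load(t); print(t,red(Pt,i)); 
def brass(im):
    hsv=cv2.cvtColor(im,cv2.COLOR_BGR2HSV); m=cv2.inRange(hsv,(14,110,60),(26,255,255)); m[:70]=0;m[230:]=0;m[:,:300]=0;m[:,340:]=0
    return [(s[:5].tolist()) for s in cv2.connectedComponentsWithStats(m)[2][1:] if s[4]>25]
for t in ("w2","w6","w9","w12"): print(t,brass(load(t)[1]))
m=[tuple(w2px(P,[c[0]+.0265*s*np.cos(-.201),c[1]+.0265*s*np.sin(-.201),.0815])[0].round(1)) for s in (1,-1)]; print("expected tips",m)
E
```

```text
24.8667 [ 0.4263 -0.0117  0.227 ] [ 3.1415e+00 -3.0000e-04 -2.0120e-01]
w2 [([308, 47, 19, 14], [316.7, 53.0]), ([310, 239, 15, 11], [317.1, 244.4])]
w6 [([309, 48, 19, 14], [318.1, 54.6]), ([311, 240, 16, 11], [318.4, 245.2])]
w9 [([309, 49, 19, 15], [317.9, 55.8]), ([311, 240, 16, 11], [318.2, 245.0])]
w12 [([309, 47, 19, 14], [318.2, 53.5]), ([311, 239, 16, 11], [318.6, 244.5])]
w2 [[309, 109, 18, 14, 220], [309, 187, 17, 16, 229]]
w6 [[310, 110, 18, 14, 229], [311, 188, 16, 15, 226]]
w9 [[310, 111, 18, 14, 219], [311, 189, 16, 14, 224]]
w12 [[310, 109, 18, 14, 231], [311, 187, 16, 16, 243]]
expected tips [(np.float64(319.1), np.float64(122.8)), (np.float64(319.1), np.float64(186.6))]
```

```bash
python3 -c "
from cell import job; print(job.hand_in())"
```

```text
the job is handed in; nothing more can be done
None
```

The stack is in the clamp (cartridge, spacer, hygrometer dial up) and the job is handed in at 25 s of the 72 s limit; both latches read fully in over the rim, held against an 11.6 N upward pull, and I touched none of the bystanders.

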